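Hold the stem thermometer in the port of the bottle in the sample drawer

ROBOT

A 7-joint arm with a two-finger parallel gripper is mounted at the origin on the work surface. World frame = base frame: x ahead of the robot, y to its left, z up, the work surface at z = 0. Lengths are in mm, angles in rad, forces in N, time in s.
With the tool pointing down it reaches from about 400 to 900 mm from the base axis. Payload 5.5 kg.
Tool frame: the origin (TCP) lies midway between the tips of the shut fingers; the grasp point (between the pads) lies 19 mm behind it; x points along the fingers, y is the direction in which the jaws open and shut, and the axes are right-handed (so a half turn about x gives the same grasp; the last joint's range is limited). The gripper opens to 85 mm and grips with 20 to 120 N. Pads are 22 mm wide; open, the fingers measure 114 mm over their backs; the gripper's body (76 mm by 85 mm) begins 54 mm behind the grasp point. The pads swing forward as they close: fully open they stand 13 mm farther back than shut.
Start: joints at [-0.977, 0.501, -0.427, 1.55, 0.221, 1.138, -0.21], TCP at [211.082, 614.772, 231.31] pointing down, gripper open.
Joint ranges: [-2.88, 2.88], [-0.31, 2.03], [-1.54, 1.56], [0.2, 2.42], [-1.41, 4.55], [0.19, 2.02], [-2.57, 2.57]. Speed limits (rad/s): [2.57, 2.57, 3.14, 3.14, 3.14, 3.14, 3.14].

INTERFACE

Orientations are given as [roll, pitch, yaw] about the fixed x, y, z axes, in that order (R = Rz(yaw) Ry(pitch) Rx(roll)).
In Python, from cell import manip, cams, ticket gives the robot as it stands. The module is installed in compiled form; this text tells all that it offers.
- The arm moves only by the tool send_rows, never from a script. Its argument "rows" is a list of rows, each a list of 7 numbers: the closure, from -1 (fully open) to 1 (shut), so that 0 is half open, then the shift along the tool's x, y, z in cm, then the turn, a rotation vector about the tool's x, y, z in degrees. A call has 1 to 5 rows; each row is the pose to reach, as a shift and turn from the pose commanded when the call began, along the tool's axes at that moment; what a row does not reach only later rows make up. A row lasts 1/12 s, in which the tool goes at most 41.7 mm and 7.16 degrees, less where a joint would pass 70% of its speed; a pose out of reach is approached as far as the arm can. A call with a gripper value outside its range is refused whole. The fingers move at their own pace and stop on an object; the grip force is fixed at half the most. Time passes only in rows, so rows that repeat a pose let the fingers close. It gives the time, the measured TCP pose, the force and the opening at its end, in the units of the state.
- manip.get_obs(): the state, without advancing time (a new reading comes with each control period).
- cams.read_camera(name): name is "scene" or "top"; returns the picture (420x560x3 uint8, red, green, blue); there is no depth.
- cams.calibration(name): a dict with "camera_matrix" (3x3 intrinsics, pixels), "k1" (the pictures are not rectified: a ray, as slopes to the right and down, at radius r is drawn at 1 + k1 r^2 times it, then the intrinsics apply), "T" (4x4, takes a point from camera to world coordinates). Camera axes: x right, y up, looking along -z (the intrinsics and any distortion apply to the point x, -y, -z); pixel columns grow to the right and rows downward; lengths in mm; the calibration is good to about 2 mm. A picture is of the moment at which its call begins. calibration takes no time and is no camera call.
- ticket.hand_in(): hands the job in, once; it reports no verdict.
The state is a dict: "t": time; "q": joint angles; "qd": joint speeds; "joint_efforts": joint torques, N m; "ee_pos": TCP position; "orientation": TCP orientation; "contact_force": force on the tool from outside, world axes, zero at the start; "wrist_torque": the same for the moment, N m; "gripper_width": finger opening in mm.
Only numpy, scipy, OpenCV 4.12 (cv2) and the standard library are available. Lean on these libraries where they do the work, as an engineer would, in place of code of your own. Each camera call takes 0.05 s, during which the arm holds its last target.

TASK

Check the temperature in the sample bottle that has the red cap with a port through it: pull the sample drawer fully open by its handle, lift the yellow stem thermometer out of the rack, and lower its stem down through the port, never touching the cap or the bottle, until the black ring round the stem is level with the top of the cap. Finish while still holding the thermometer there in the gripper, upright, still and centred in the port. Do not tip or lift any bottle, and leave the other things in the rack and on the bench as they are.

Things in the scene. Friction and masses are not known exactly. Their poses are not given: they have to be found in the camera images.
- drawer (a joint): how far the sample drawer is pulled out of its module: 0 = shut, 0.170 m = fully open against its stop. It slides level, straight out of the module's front, with a drag of about 3 N plus some damping, and stays where it is left; it starts shut
- drawer_handle (a point): middle of the drawer's bar handle, a level aluminium bar (11 mm thick, 110 mm long) 35 mm in front of the drawer's front panel, 134 mm above the bench. Its y axis runs along the bar, its -x axis is the way the drawer opens, z is up. The module (grey, 260 wide, 420 deep, 160 mm high, flat lid) stands behind it: the top of the drawer's front panel is 19 mm above the bar's middle and the module's lid 26 mm above it; the bar can be pinched from above
- drawer_floor (a point): point on the drawer's inner floor (36 mm above the bench), at the front panel, half-way across the drawer's width; same axes as the handle. Behind it lies a white divider with 2 x 3 pockets in which four bottles stand, centres 36 and 89 mm behind this point and -55, 0 or +55 mm to the side
- port (a point): centre of the port's mouth, in the top face of the red cap of the port bottle, 92 mm above the bottle's underside and 128 mm above the bench; z up. The port is an upright round bore 16 to 17 mm wide and 18 mm long through the red cap, which is 39 mm wide; below it the bottle is hollow (24 mm wide in the neck, 40 mm below it) down to 4 mm above its underside. The top edge of the drawer's front panel is 25 mm higher than this mouth
- port_bottle: the 50 ml amber bottle with the red port cap (46 mm wide, 92 mm high with its cap), loose in one pocket of the drawer with about 2 mm of play; origin at the centre of its underside, z up. It is inside the module until the drawer is open
- bottle_a: amber bottle of the same size with a closed blue cap, in another pocket; origin at the centre of its underside, z up
- bottle_b: as bottle_a, in another pocket
- bottle_c: as bottle_a, in another pocket
- rack: white instrument rack, fixed to the bench, 200 mm along its x, 60 mm (foot 80 mm) along its y, 125 mm high; origin at the centre of its underside. Its top plate has three holes in a line along its x, 60 mm apart, 10 mm wide, in which the thermometer, a stirring rod and a spatula hang by their heads, in any order
- thermometer_head (a point): centre of the thermometer's yellow head, a block 18 mm along x, 28 mm along y and 70 mm high, best gripped across its 28 mm width (y); the point is 35 mm above the head's underside and 145 mm above the stem's tip. z points up along the stem's axis, away from the tip; the display is on the +x face
- stem_ring (a point): centre of the black ring painted round the thermometer's stem, on the stem's axis, 50 mm above its tip, 60 mm below the head's underside and 95 mm below the head's centre
- stem_tip (a point): lower end of the thermometer's steel stem (5 mm in diameter, 110 mm long, in the middle of the head's underside). At the start it hangs 15 mm above the bench, so the head must rise by more than 110 mm to draw the stem out of the rack
- thermometer: the yellow stem thermometer, 35 to 60 g; origin at the middle of the head's underside, where the stem enters; axes as at its head. At the start the head's underside rests on the rack's top plate
- stir_rod: steel stirring rod with a black round grip 18 mm wide and 45 mm high, hanging in the rack; origin at the underside of the grip
- spatula: steel spatula with a blue round grip 16 mm wide and 40 mm high, hanging in the rack; origin at the underside of the grip
- wrench: open-ended wrench, 160 mm long, lying loose on the bench; a bystander
- screwdriver: screwdriver, 170 mm long, lying loose on the bench; a bystander
- cap_jar: small amber jar with a white lid, 60 mm wide, 70 mm high, loose on the bench; a bystander
Mind the look-alikes: they are no part of the job. What is meant by the thermometer is not blue or pink, and is the larger of those in its own colour.

How it is judged (in metres and radians):
On the way, in this order (a step that is already met when the one before it is completed fails the run):
1. the sample drawer is pulled fully open (value of joint drawer above 0.15 m), for 0.2 s.
2. the thermometer is drawn up out of the rack in the gripper (z of stem_tip in the frame of rack above 0.127 m and contact force between the fingers and thermometer above 0.5 N and angle between thermometer's own z axis and vertical below 0.3 rad), for 0.1 s.
At the end, for the whole second after the job is handed in: still held in the gripper, at rest, upright within 0.07 rad, touching no bottle or rack; ring within 8 mm of the cap top's height and 3.5 mm of the port's axis, tip within 6 mm of the axis; drawer over 150 mm open; port bottle upright within 0.08 rad (value of joint drawer above 0.15 m and z of stem_ring in the frame of port between -0.008 and 0.008 m and horizontal distance between stem_ring and port below 0.0035 m and horizontal distance between stem_tip and port below 0.006 m and angle between thermometer's own z axis and vertical below 0.07 rad and linear speed of thermometer below 0.02 m/s and contact force between the fingers and thermometer above 0.5 N and contact force between thermometer and port_bottle below 0.05 N and contact force between thermometer and rack below 0.05 N and angle between port_bottle's own z axis and vertical below 0.08 rad); the arm keeps its last pose, push and grip.
It fails at once if the thermometer touches the port cap or its bottle (contact force between thermometer and port_bottle above 0.1 N).
It fails at once if the thermometer is tipped over or dropped (angle between thermometer's own z axis and vertical above 0.5 rad).
It fails at once if a bottle is tipped or lifted in the drawer ((angle between port_bottle's own z axis and vertical above 0.2 rad or z of port_bottle in the frame of drawer_floor above 0.015 m) or (angle between bottle_a's own z axis and vertical above 0.2 rad or z of bottle_a in the frame of drawer_floor above 0.015 m) or (angle between bottle_b's own z axis and vertical above 0.2 rad or z of bottle_b in the frame of drawer_floor above 0.015 m) or (angle between bottle_c's own z axis and vertical above 0.2 rad or z of bottle_c in the frame of drawer_floor above 0.015 m)).
It fails at once if another thing in the rack or on the bench is disturbed (distance of any of wrench, screwdriver, cap_jar, stir_rod, spatula from where it was at the start of the episode above 0.02 m).
It also fails if it takes over 64 s, if anything falls off the work surface, if the arm or the gripper's body presses on something with over 40 N, if the wrist force passes 120 N, or if a joint passes its speed limit or range.

## Working session

There is one attempt and no reset: what is moved stays moved. The work goes in short steps, Python scripts to look and compute and a tool call to move; the robot and the scene stay as the last step left them, time stands still between calls to the robot, and variables do not carry over. Pictures are saved under pics/ and viewed, and the job is handed in when it is done.

Besides the shell and the picture viewer there is one more tool, called after "Call:" as a command line: name --pt "numbers of a row" for each row, then --argument value for the rest. send_rows: Moves the arm, as the interface text tells. Its arguments: {"type":"object","properties":{"rows":{"type":"array"}},"required":["rows"]}

```bash
mkdir -p pics; python3 - <<'E'
from cell import manip,cams
import cv2
for n in("scene","top"):
    im=cams.read_camera(n); cv2.imwrite(f"pics/{n}0.png",im[:,:,::-1])
    print(n,cams.calibration(n))
print(manip.get_obs())
E
```

```text
scene {'camera_matrix': array([[535.5071583 ,   0.        , 280.24208063],
       [  0.        , 535.5071583 , 212.41915194],
       [  0.        ,   0.        ,   1.        ]]), 'k1': -0.04548406415845186, 'T': array([[ 7.45137567e-01,  4.83839029e-01, -4.58987800e-01,
        -1.28889783e+01],
       [-6.66850590e-01,  5.49790493e-01, -5.03031514e-01,
        -5.76312126e+02],
       [ 8.96084907e-03,  6.80903964e-01,  7.32317892e-01,
         1.13731957e+03],
       [ 0.00000000e+00,  0.00000000e+00,  0.00000000e+00,
         1.00000000e+00]])}
top {'camera_matrix': array([[379.78810347,   0.        , 281.09612268],
       [  0.        , 379.78810347, 206.35050337],
       [  0.        ,   0.        ,   1.        ]]), 'k1': -0.04976642148378396, 'T': array([[-1.94131194e-02,  9.86589173e-01, -1.62064602e-01,
         4.57014913e+02],
       [-9.99811460e-01, -1.90886412e-02,  3.55915147e-03,
         1.14910226e+02],
       [ 4.17827258e-04,  1.62103141e-01,  9.86773731e-01,
         1.10558730e+03],
       [ 0.00000000e+00,  0.00000000e+00,  0.00000000e+00,
         1.00000000e+00]])}
{'t': 0.1, 'q': array([-0.97676829,  0.50176437, -0.42682577,  1.55133294,  0.22079411,
        1.13831884, -0.21029097]), 'qd': array([ 0.00141652, -0.00234339, -0.00191854, -0.00243627, -0.00192444,
       -0.00103143, -0.0004432 ]), 'joint_efforts': array([-1.02766088e-02, -5.70818639e+01, -5.83809346e+00, -2.81749284e+01,
        1.05229058e-02,  5.58474640e-03,  7.10756936e-06]), 'ee_pos': array([210.95926396, 614.15198572, 230.36344705]), 'orientation': array([-1.61322514,  1.56902691, -1.94398475]), 'contact_force': array([ 0.15202393, -0.04895844, -0.29855372]), 'wrist_torque': array([ 0.00797762, -0.04081348, -0.00570471]), 'gripper_width': 85.27046363577746}
```

View pics/scene0.png

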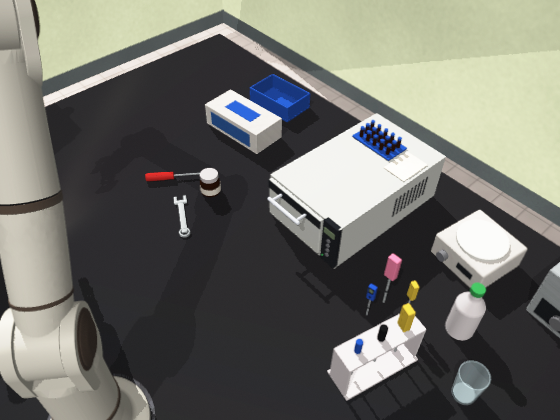

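View pics/top0.png

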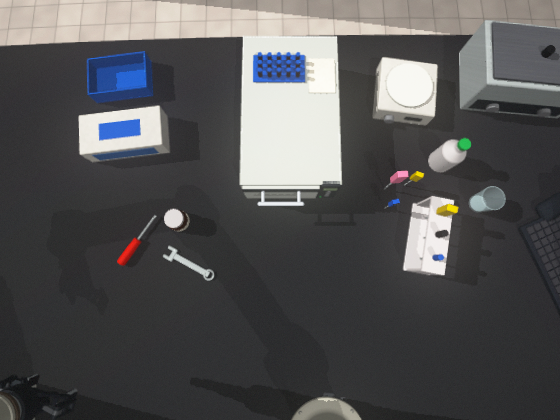

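The scene view shows the module with its handle at (287,211) and the rack with a yellow head at (407,317), a black grip at (382,332) and a blue grip at (359,346). The top view shows the handle bar at (281,204). Candidates for the thermometer, as scene pixels:
- Large yellow in the rack at (407,317)
- Small yellow at (413,290)
- Pink at (393,267)
- Blue at (371,292)

By the description I choose the larger yellow one, in the rack. I'll check it in a close crop.

```bash
cat > h.py <<'E'
import numpy as np,cv2
from cell import manip,cams
from scipy.spatial.transform import Rotation as Rn
C={n:cams.calibration(n) for n in("scene","top")}
def ray(n,px):
    c=C[n];K=c["camera_matrix"]
    d=np.array([(px[0]-K[0,2])/K[0,0],(px[1]-K[1,2])/K[1,1]]);s=d.copy()
    for _ in range(20): s=d/(1+c["k1"]*(s@s))
    v=c["T"][:3,:3]@np.array([s[0],-s[1],-1.]);return c["T"][:3,3],v/np.linalg.norm(v)
def onz(n,px,z):
    o,v=ray(n,px);return o+v*(z-o[2])/v[2]
def proj(n,P):
    c=C[n];K=c["camera_matrix"];p=c["T"][:3,:3].T@(np.asarray(P,float)-c["T"][:3,3])
    s=np.array([p[0],-p[1]])/-p[2];s=s*(1+c["k1"]*(s@s));return K[:2,:2]@s+K[:2,2]
def tri(a,b):
    o1,v1=ray("scene",a);o2,v2=ray("top",b)
    A=np.c_[v1,-v2];t=np.linalg.lstsq(A,o2-o1,rcond=None)[0]
    p,q=o1+v1*t[0],o2+v2*t[1];return (p+q)/2,np.linalg.norm(p-q)
def rpy(r): return Rn.from_euler("xyz",r)
def delta(pos,R):
    "shift cm in tool axes and rotvec deg from current measured pose"
    o=manip.get_obs();R0=rpy(o["orientation"])
    return R0.inv().apply(np.array(pos)-o["ee_pos"])/10,(R0.inv()*R).as_rotvec(degrees=True)
E
python3 - <<'E'
from h import *
s=cv2.imread("pics/scene0.png");t=cv2.imread("pics/top0.png")
a=cv2.resize(s[240:410,320:440],None,fx=3.3,fy=3.3,interpolation=2)
b=cv2.resize(t[160:290,370:470],None,fx=4,fy=4,interpolation=2)
H=max(a.shape[0],b.shape[0]);pad=lambda i:np.pad(i,((0,H-i.shape[0]),(0,0),(0,0)))
cv2.imwrite("pics/c0.png",np.hstack([pad(a),pad(b)]))
a=cv2.resize(s[165:270,255:355],None,fx=4,fy=4,interpolation=2)
b=cv2.resize(t[165:225,230:350],None,fx=3.3,fy=3.3,interpolation=2)
H=a.shape[0];cv2.imwrite("pics/c1.png",np.hstack([pad(a),pad(b)]))
for n,im in(("scene",s),("top",t)):
    hsv=cv2.cvtColor(im,cv2.COLOR_BGR2HSV)
    m=cv2.inRange(hsv,(20,150,90),(35,255,255))
    k,l,st,ce=cv2.connectedComponentsWithStats(m)
    for i in range(1,k):
        if st[i,4]>20: print(n,st[i],ce[i])
R=rpy(manip.get_obs()["orientation"]).as_matrix();print(R.round(3))
E
```

```text
scene [407 280  13  21 173] [412.75722543 289.9132948 ]
scene [398 303  18  29 335] [406.17313433 316.70746269]
top [410 171  14  11 100] [416.48 175.85]
top [437 204  22  12 181] [447.37569061 209.50828729]
[[-0.001  0.325  0.946]
 [-0.002  0.946 -0.325]
 [-1.    -0.002 -0.   ]]
```

View pics/c0.png

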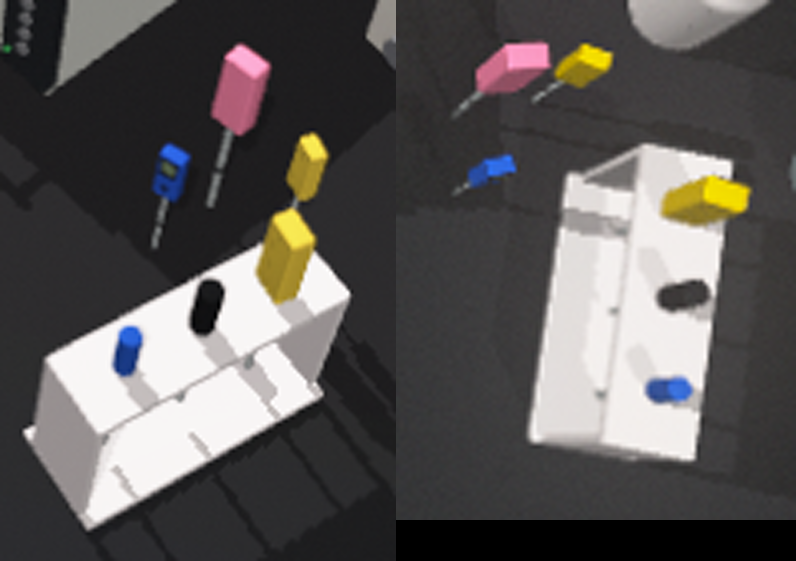

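View pics/c1.png

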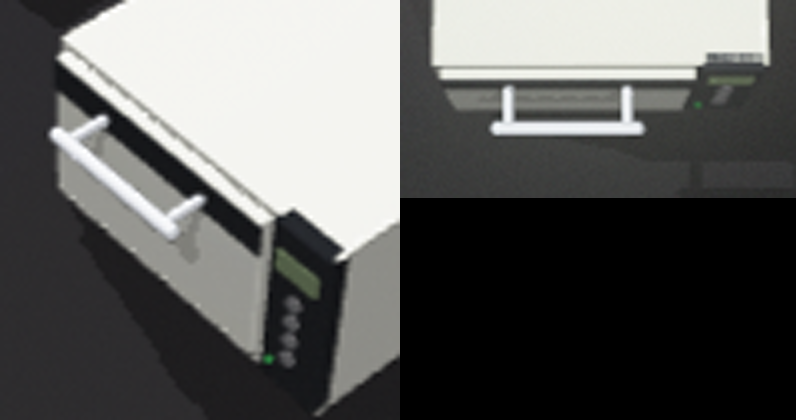

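```bash
python3 - <<'E'
from h import *
np.set_printoptions(precision=1,suppress=True)
T=lambda x,y:(x/3.3+230-400/3.3,y/3.3+165)
e=[T(491,128),T(644,128)];f=[(268,198.3),(298.5,223)]
for a,b in zip(f,e): print("bar",tri(a,b),onz("top",b,136),onz("scene",a,136))
T2=lambda x,y:((x-396)/4+370,y/4+160)
S2=lambda x,y:(x/3.3+320,y/3.3+240)
print("rack plate",[onz("top",T2(*p),125)[:2] for p in((640,143),(733,158),(695,461),(600,443))])
print("rack plate scene",[onz("scene",S2(*p),125)[:2] for p in((350,294),(100,435),(45,358))])
print("yellow cen",tri((406.2,316.7),(447.4,209.5)))
print("black",tri(S2(207,306),T2(684,295)),"blue",tri(S2(128,351),T2(668,390)))
print("small yel",tri((412.8,289.9),(416.5,175.9)))
# other pink/blue
for n in("scene","top"):
    h=cv2.cvtColor(cv2.imread(f"pics/{n}0.png"),cv2.COLOR_BGR2HSV)
    m=cv2.inRange(h,(160,70,120),(175,255,255));k,l,st,ce=cv2.connectedComponentsWithStats(m)
    print(n,[(st[i],ce[i]) for i in range(1,k) if st[i,4]>30])
# top face of yellow: bright
im=cv2.imread("pics/top0.png");c=im[198:220,432:464]
print(c[:,:,2])
E
```

```text
bar (array([625. , 172. , 134.1]), np.float64(1.1881964144101163)) [624.2 172.2 136. ] [624.3 170.3 136. ]
bar (array([621.7,  52. , 140. ]), np.float64(1.3501657964731513)) [621.8  52.1 136. ] [624.9  54.2 136. ]
rack plate [array([ 638.8, -286.4]), array([ 627.6, -348.3]), array([ 430.6, -305.5]), array([ 443.6, -244.4])]
rack plate scene [array([ 628.6, -346. ]), array([ 433.5, -304.6]), array([ 445.9, -245.1])]
yellow cen (array([ 595. , -308.7,  166.2]), np.float64(0.16165248790817713))
black (array([ 536. , -296.3,  151.6]), np.float64(1.6391040440264832)) blue (array([ 476.8, -283. ,  147.4]), np.float64(2.401356730741409))
small yel (array([ 697.3, -257.3,  110.8]), np.float64(0.8891432373825152))
scene [(array([384, 253,  18,  28, 315], dtype=int32), array([392.4, 266.5]))]
top [(array([390, 170,  19,  13, 167], dtype=int32), array([398.7, 176.4]))]
[[223 225 226 225 225 224 224 223 224 240 241 216 212 132 129 100  87  85
   64  65  60  59  60  61  59  59  59  62  67  66  67  65]
 [224 225 225 224 225 226 225 225 224 240 241 241 241 241 242 241 210 204
  129 126  98  86  67 
[... 1997 characters left out ...]
4  66  62  61  59  61  60  60  63]
 [242 242 242 242 242 242 215 202 185 164 161 145 135 134 137 141 148 147
  171 173 111  70  70  70  69  70  62  63  63  65  62  62]
 [242 242 242 243 242 242 242 243 242 231 230 198 175 175 183 170 190 192
  190 179  91  71  72  70  70  70  69  68  70  66  62  62]
 [243 243 243 242 242 243 242 242 243 242 243 242 243 242 241 211 211 210
  190 179  85  71  70  70  69  71  70  68  69  64  61  58]
 [242 243 243 242 242 242 243 243 242 242 242 242 243 242 242 242 242 240
  213 198  69  73  69  73  69  69  68  71  70  67  61  59]
 [243 243 243 243 243 242 242 243 242 242 242 242 242 242 243 242 243 242
  242 227  73  73  71  69  72  70  68  68  70  66  62  59]]
```

Call:
send_rows --pt "0.35 0 -34.3 55 71 0 0" --pt "0.35 0 -34.3 55 71 0 0" --pt "0.35 0 -34.3 55 71 0 0" --pt "0.35 0 -34.3 55 71 0 0" --pt "0.35 0 -34.3 55 71 0 0"

```text
t: 0.52
ee_pos: [343.2, 451.1, 231.0]
orientation: [-1.411, 1.57, -2.373]
contact_force: [0.9, 0.3, -1.0]
gripper_width: 28.2
```

```bash
cat >> h.py <<'E'
def down(ang):  # tool down, jaw axis at angle (deg) from world x
    a=np.deg2rad(ang);y=np.array([np.cos(a),np.sin(a),0]);x=np.array([0,0,-1.]);return Rn.from_matrix(np.c_[x,y,np.cross(x,y)])
def go(pos,ang):
    s,r=delta(pos,down(ang));o=manip.get_obs()
    print("t%.2f"%o["t"],"pos",o["ee_pos"].round(1),"F",o["contact_force"].round(1),"w%.1f"%o["gripper_width"],"| shift",s.round(2),"turn",r.round(2))
E
python3 -c "
from h import *
go([620,112,225],0)
print(onz('top',(452.3,208.7),195))"
```

```text
t0.52 pos [343.2 451.1 231. ] F [ 0.9  0.3 -1. ] w28.2 | shift [ 0.6   3.3  43.65] turn [3.489e+01 2.000e-02 3.000e-02]
[ 592.60309258 -308.15631586  195.        ]
```

Call:
send_rows --pt "0.38 0.6 3.3 43.6 34.9 0 0" --pt "0.38 0.6 3.3 43.6 34.9 0 0" --pt "0.38 0.6 3.3 43.6 34.9 0 0" --pt "0.38 0.6 3.3 43.6 34.9 0 0" --pt "0.38 0.6 3.3 43.6 34.9 0 0"

```text
t: 0.93
ee_pos: [475.9, 290.6, 228.3]
orientation: [-1.147, 1.57, -2.718]
contact_force: [-0.3, -0.1, -0.3]
gripper_width: 26.5
```

```bash
python3 -c "
from h import *
go([620,112,225],0)"
```

```text
t0.93 pos [475.9 290.6 228.3] F [-0.3 -0.1 -0.3] w26.5 | shift [ 0.33 14.42 17.85] turn [-0.01  0.01  0.02]
```

Call:
send_rows --pt "0.38 0.3 14.4 17.9 0 0 0" --pt "0.38 0.3 14.4 17.9 0 0 0" --pt "0.38 0.3 14.4 17.9 0 0 0" --pt "0.38 0.3 14.4 17.9 0 0 0" --pt "0.38 0.3 14.4 17.9 0 0 0"

```text
t: 1.35
ee_pos: [607.4, 129.2, 225.4]
orientation: [-1.442, 1.57, -3.007]
contact_force: [0.7, 0.4, 0.2]
gripper_width: 26.3
```

Call:
send_rows --pt "0.38 0 0 0 0 0 0" --pt "0.38 0 0 0 0 0 0"

```text
t: 1.52
ee_pos: [607.9, 126.7, 224.8]
orientation: [-0.4, 1.569, -1.972]
contact_force: [-1.3, 1.4, -0.1]
gripper_width: 26.4
```

```bash
python3 - <<'E'
from h import *
go([620,112,225],0)
go([621,112,118],0)
for n,b in(("scene",(180,120,360,290)),("top",(210,130,360,250))):
    im=cams.read_camera(n)[:,:,::-1];x0,y0,x1,y1=b
    cv2.imwrite(f"pics/{n}1.png",cv2.resize(im[y0:y1,x0:x1],None,fx=3,fy=3,interpolation=2))
E
```

```text
t1.52 pos [607.9 126.7 224.8] F [-1.3  1.4 -0.1] w26.4 | shift [-0.02  1.22  1.47] turn [-0.05  0.1   0.04]
t1.52 pos [607.9 126.7 224.8] F [-1.3  1.4 -0.1] w26.4 | shift [10.68  1.32  1.45] turn [-0.05  0.1   0.04]
```

View pics/scene1.png

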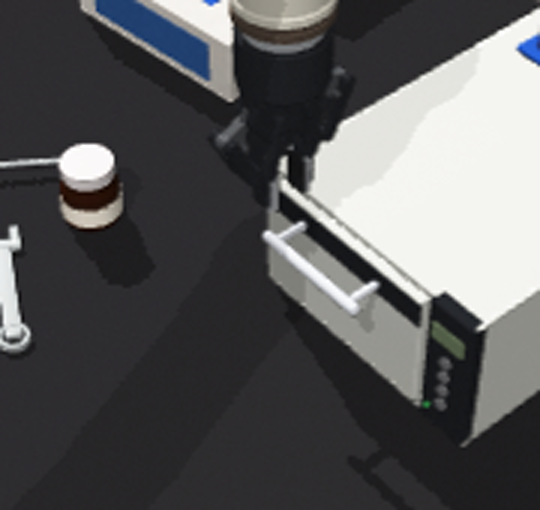

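View pics/top1.png

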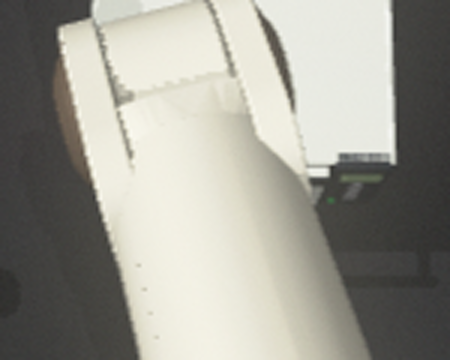

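The scene view shows the gripper over the left part of the lid edge, with the fingers at about crop (285,185). The arm hides it in the top view. I'll move over the bar, then go down.

Call:
send_rows --pt "0.38 0 1.3 1.5 0 0 0" --pt "0.38 0 1.3 1.5 0 0 0" --pt "0.38 3 1.3 1.5 0 0 0" --pt "0.38 6 1.3 1.5 0 0 0" --pt "0.38 6 1.3 1.5 0 0 0"

```text
t: 2.03
ee_pos: [614.5, 117.3, 160.0]
orientation: [-1.446, 1.56, -3.008]
contact_force: [-2.3, -0.0, -2.1]
gripper_width: 26.9
```

```bash
python3 - <<'E'
from h import *
go([621,112,118],0)
im=cams.read_camera("scene")[:,:,::-1];x0,y0,x1,y1=(220,120,360,270)
cv2.imwrite(f"pics/scene2.png",cv2.resize(im[y0:y1,x0:x1],None,fx=4,fy=4,interpolation=2))
E
```

```text
t2.03 pos [614.5 117.3 160. ] F [-2.3 -0.  -2.1] w26.9 | shift [4.19 0.69 0.53] turn [0.48 0.08 0.59]
```

View pics/scene2.png

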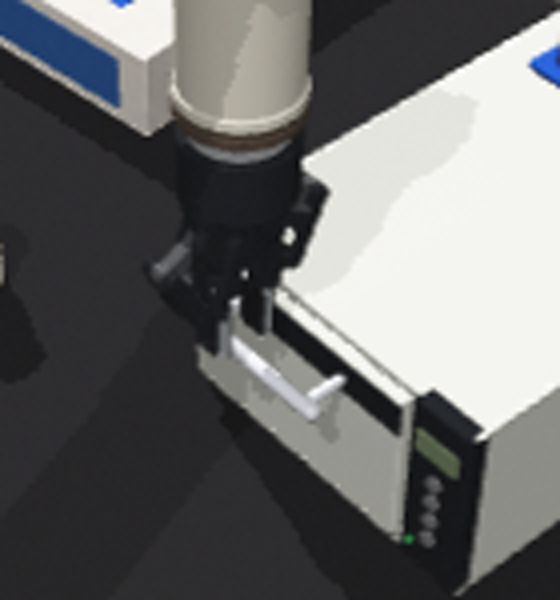

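Call:
send_rows --pt "0.38 0 0 0 0 0 0" --pt "0.38 0 0 0 0 0 0" --pt "0.38 0 0 0 0 0 0"

```text
t: 2.33
ee_pos: [621.0, 116.8, 167.9]
orientation: [1.826, 1.567, 0.261]
contact_force: [1.1, 0.4, 0.2]
gripper_width: 26.1
```

```bash
python3 - <<'E'
from h import *
go([621,112,118],0)
E
```

```text
t2.33 pos [621.  116.8 167.9] F [1.1 0.4 0.2] w26.1 | shift [ 4.99 -0.02  0.48] turn [ 0.37 -0.05 -0.19]
```

Call:
send_rows --pt "0.38 1 0 0.4 0.3 0 0" --pt "0.38 2 0 0.4 0.3 0 0" --pt "0.38 3 0 0.4 0.3 0 0" --pt "0.38 3 0 0.4 0.3 0 0"

```text
t: 2.67
ee_pos: [618.0, 111.4, 132.7]
orientation: [-1.342, 1.566, -2.912]
contact_force: [0.5, 0.6, -1.7]
gripper_width: 26.4
```

Call:
send_rows --pt "0.38 1 0 0 0 0 0" --pt "0.38 2 0 0 0 0 0" --pt "0.38 2 0 0 0 0 0" --pt "0.38 2 0 0 0 0 0"

```text
t: 3.0
ee_pos: [619.0, 112.0, 114.5]
orientation: [-1.393, 1.569, -2.963]
contact_force: [-0.0, -0.9, -0.5]
gripper_width: 26.6
```

```bash
python3 - <<'E'
from h import *
go([621,112,118],0)
im=cams.read_camera("scene")[:,:,::-1];x0,y0,x1,y1=(220,120,360,270)
cv2.imwrite(f"pics/scene3.png",cv2.resize(im[y0:y1,x0:x1],None,fx=4,fy=4,interpolation=2))
E
```

```text
t3.00 pos [619.  112.  114.5] F [-0.  -0.9 -0.5] w26.6 | shift [-0.35  0.2  -0.  ] turn [0.05 0.02 0.13]
```

View pics/scene3.png

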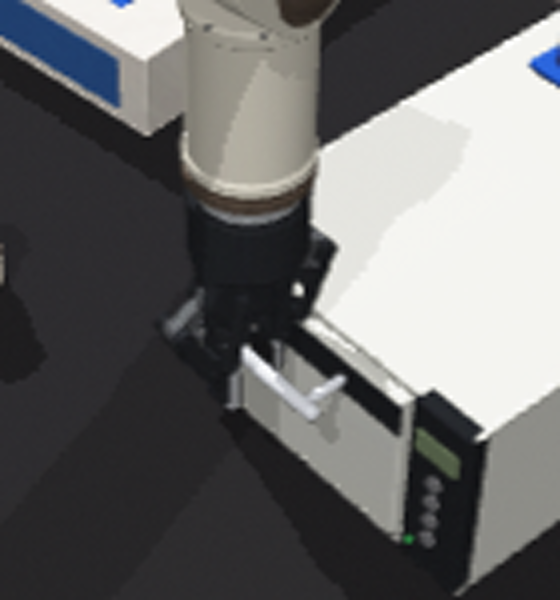

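The bar runs between the two fingers, at crop (255,360). I'll close on it.

Call:
send_rows --pt "0.9 0 0 0 0 0 0" --pt "0.9 0 0 0 0 0 0" --pt "0.9 0 0 0 0 0 0" --pt "0.9 0 0 0 0 0 0" --pt "0.9 0 0 0 0 0 0"

```text
t: 3.47
ee_pos: [620.8, 112.2, 116.6]
orientation: [1.79, 1.569, 0.219]
contact_force: [3.0, 0.5, 1.5]
gripper_width: 9.0
```

Call:
send_rows --pt "0.9 0 -0.5 0 0 0 0" --pt "0.9 0 -1.5 0 0 0 0" --pt "0.9 0 -3 0 0 0 0" --pt "0.9 0 -4.5 0 0 0 0" --pt "0.9 0 -4.5 0 0 0 0"

```text
t: 3.88
ee_pos: [571.8, 113.1, 116.5]
orientation: [-1.842, 1.567, 2.872]
contact_force: [-5.0, 1.7, 7.8]
gripper_width: 8.5
```

```bash
python3 - <<'E'
from h import *
go([621,112,118],0)
im=cams.read_camera("scene")[:,:,::-1];x0,y0,x1,y1=(200,120,360,270)
cv2.imwrite(f"pics/scene4.png",cv2.resize(im[y0:y1,x0:x1],None,fx=4,fy=4,interpolation=2))
E
```

```text
t3.88 pos [571.8 113.1 116.5] F [-5.   1.7  7.8] w8.5 | shift [-0.16  4.92  0.12] turn [ 0.1  -0.05  0.18]
```

View pics/scene4.png

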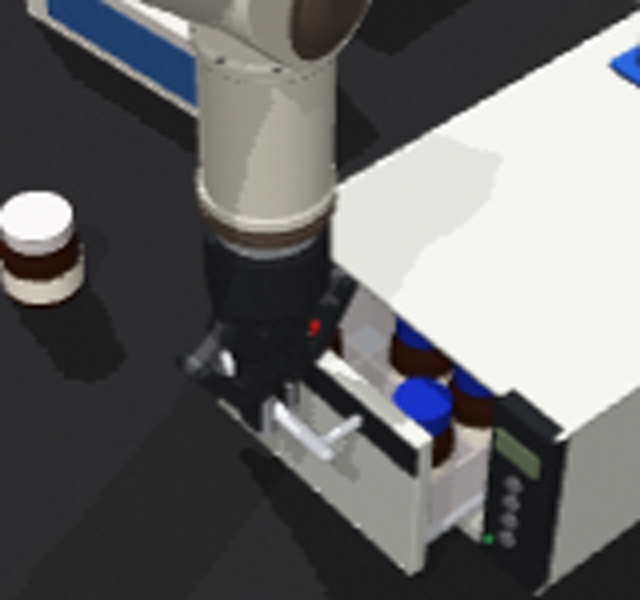

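The drawer follows the gripper, and the red cap shows at crop (314,327). I'll keep pulling.

Call:
send_rows --pt "0.9 0 -1.5 0 0 0 0" --pt "0.9 0 -3 0 0 0 0" --pt "0.9 0 -4.5 0 0 0 0" --pt "0.9 0 -6 0 0 0 0" --pt "0.9 0 -7.5 0 0 0 0"

```text
t: 4.35
ee_pos: [500.9, 114.4, 116.6]
orientation: [2.254, 1.566, 0.685]
contact_force: [4.8, 6.7, -0.9]
gripper_width: 8.5
```

Call:
send_rows --pt "0.9 0 -1.5 0 0 0 0" --pt "0.9 0 -2.5 0 0 0 0" --pt "0.9 0 -3.5 0 0 0 0" --pt "0.9 0 -4.2 0 0 0 0" --pt "0.9 0 -4.6 0 0 0 0"

```text
t: 4.77
ee_pos: [455.7, 115.3, 116.6]
orientation: [2.187, 1.564, 0.619]
contact_force: [15.7, 8.2, -16.9]
gripper_width: 9.0
```

Call:
send_rows --pt "0.9 0 0 0 0 0 0" --pt "0.9 0 0 0 0 0 0" --pt "0.9 0 0 0 0 0 0"

```text
t: 5.02
ee_pos: [455.7, 115.3, 116.5]
orientation: [2.306, 1.565, 0.738]
contact_force: [5.0, 9.0, -2.7]
gripper_width: 8.9
```

```bash
python3 - <<'E'
from h import *
go([621,112,118],0)
im=cams.read_camera("scene")[:,:,::-1];x0,y0,x1,y1=(160,120,360,270)
cv2.imwrite(f"pics/scene5.png",cv2.resize(im[y0:y1,x0:x1],None,fx=4,fy=4,interpolation=2))
E
```

```text
t5.02 pos [455.7 115.3 116.5] F [ 5.   9.  -2.7] w8.9 | shift [-0.07 16.53  0.37] turn [ 0.15 -0.23 -0.25]
```

View pics/scene5.png

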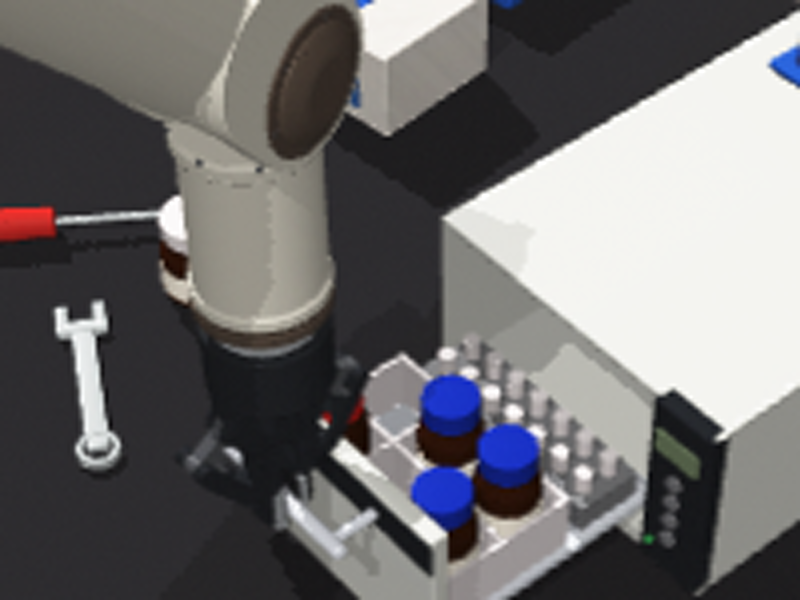

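Force rose at about 165 mm of travel, so the drawer is at its stop. I'll release and rise.

Call:
send_rows --pt "0.38 0 0 0 0 0 0" --pt "0.38 0 0 0 0 0 0" --pt "0.38 0 0 0 0 0 0" --pt "0.38 0 0 0 0 0 0"

```text
t: 5.4
ee_pos: [453.0, 111.4, 115.5]
orientation: [-1.155, 1.569, -2.725]
contact_force: [0.5, -0.3, 0.1]
gripper_width: 26.5
```

Call:
send_rows --pt "0.38 -1 0 0 0 0 0" --pt "0.38 -4 0 0 0 0 0" --pt "0.38 -8 0 0 0 0 0" --pt "0.38 -12 0 0 0 0 0" --pt "0.38 -16 0 0 0 0 0"

```text
t: 5.82
ee_pos: [452.9, 111.4, 278.0]
orientation: [-1.22, 1.57, -2.791]
contact_force: [1.4, 0.7, 0.2]
gripper_width: 26.5
```

```bash
python3 - <<'E'
from h import *
go([594,-308.6,300],-102.2)
go([594,-308.6,300],77.8)
E
```

```text
t5.82 pos [452.9 111.4 278. ] F [1.4 0.7 0.2] w26.5 | shift [-2.2  14.09 42.01] turn [1.0222e+02 5.0000e-02 2.0000e-02]
t5.82 pos [452.9 111.4 278. ] F [1.4 0.7 0.2] w26.5 | shift [-2.2  14.09 42.01] turn [-7.778e+01 -2.000e-02  5.000e-02]
```

```bash
python3 - <<'E'
from h import *
print(manip.get_obs()["q"].round(2))
for n in("scene","top"):
    im=cams.read_camera(n)[:,:,::-1]; cv2.imwrite(f"pics/{n}6.png",im)
E
```

```text
[-0.31  0.09  0.01  1.95 -0.    1.1  -0.3 ]
```

View pics/scene6.png

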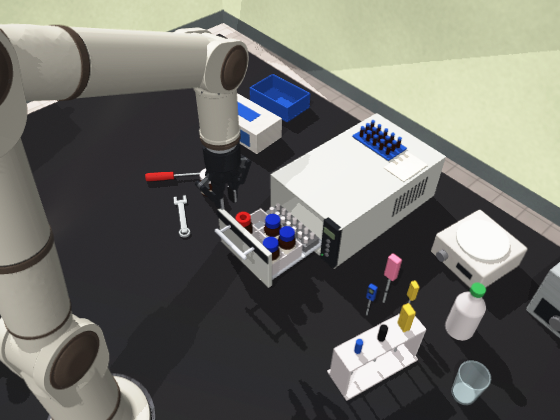

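Call:
send_rows --pt "-0.1 -2.2 14.1 42 -77.8 0 0" --pt "-0.1 -2.2 14.1 42 -77.8 0 0" --pt "-0.1 -2.2 14.1 42 -77.8 0 0" --pt "-0.1 -2.2 14.1 42 -77.8 0 0" --pt "-0.1 -2.2 14.1 42 -77.8 0 0"

```text
t: 6.33
ee_pos: [511.3, -58.4, 285.3]
orientation: [2.944, 1.57, 1.916]
contact_force: [0.4, -0.0, 0.1]
gripper_width: 46.9
```

```bash
python3 - <<'E'
from h import *
go([594,-308.6,300],77.8)
E
```

```text
t6.33 pos [511.3 -58.4 285.3] F [ 0.4 -0.   0.1] w46.9 | shift [-1.48 -5.84 25.7 ] turn [-4.67e+01 -2.00e-02 -1.00e-02]
```

The drawer is open and the red port cap is visible at scene (243,219). I'll continue to the thermometer.

Call:
send_rows --pt "-0.1 -1.5 -5.8 25.7 -46.7 0 0" --pt "-0.1 -1.5 -5.8 25.7 -46.7 0 0" --pt "-0.1 -1.5 -5.8 25.7 -46.7 0 0" --pt "-0.1 -1.5 -5.8 25.7 -46.7 0 0" --pt "-0.1 -1.5 -5.8 25.7 -46.7 0 0"

```text
t: 6.75
ee_pos: [572.3, -244.8, 296.3]
orientation: [2.608, 1.57, 2.171]
contact_force: [1.2, -0.4, 0.4]
gripper_width: 47.3
```

```bash
python3 - <<'E'
from h import *
go([594,-308.6,280],77.8)
E
```

```text
t6.75 pos [ 572.3 -244.8  296.3] F [ 1.2 -0.4  0.4] w47.3 | shift [ 1.62 -4.87  4.67] turn [-12.84  -0.04  -0.03]
```

Call:
send_rows --pt "-0.1 1.6 -4.9 4.7 -12.8 0 0" --pt "-0.1 1.6 -4.9 4.7 -12.8 0 0" --pt "-0.1 1.6 -4.9 4.7 -12.8 0 0" --pt "-0.1 1.6 -4.9 4.7 -12.8 0 0" --pt "-0.1 1.6 -4.9 4.7 -12.8 0 0"

```text
t: 7.17
ee_pos: [593.6, -306.9, 279.6]
orientation: [2.315, 1.569, 2.093]
contact_force: [-0.2, 1.1, 0.9]
gripper_width: 47.0
```

```bash
python3 - <<'E'
from h import *
go([594,-308.6,146],77.8)
for n in("scene","top"):
    im=cams.read_camera(n)[:,:,::-1]; cv2.imwrite(f"pics/{n}7.png",im)
s=cv2.imread("pics/scene7.png");t=cv2.imread("pics/top7.png")
a=cv2.resize(s[220:400,320:440],None,fx=3,fy=3,interpolation=2)
b=cv2.resize(s[180:300,200:340],None,fx=3,fy=3,interpolation=2)
c=cv2.resize(t[180:340,220:330],None,fx=3,fy=3,interpolation=2)
H=540;pad=lambda i:np.pad(i,((0,H-i.shape[0]),(0,0),(0,0)))
cv2.imwrite("pics/c7.png",np.hstack([pad(a),pad(b)]));cv2.imwrite("pics/c7t.png",c)
E
```

```text
t7.17 pos [ 593.6 -306.9  279.6] F [-0.2  1.1  0.9] w47.0 | shift [13.36 -0.18  0.1 ] turn [-0.48 -0.07 -0.08]
```

View pics/c7.png

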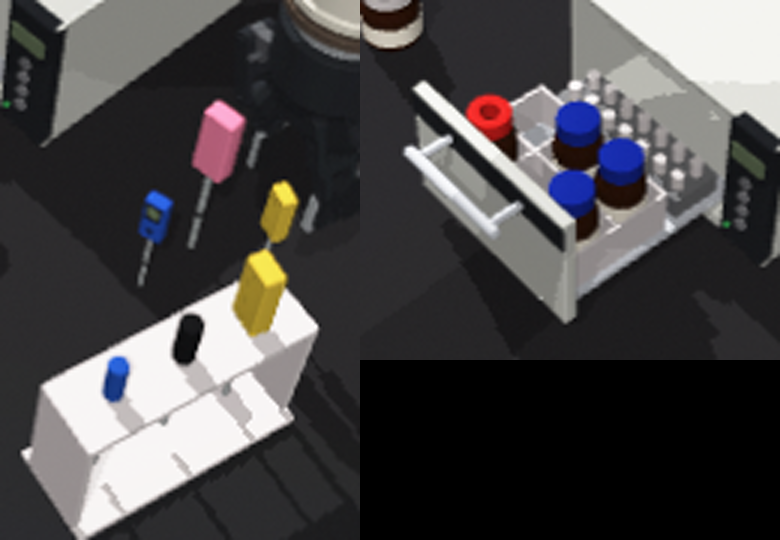

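View pics/c7t.png

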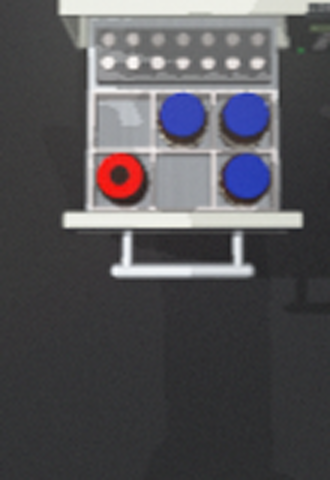

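Both views are clear. The port is at top-view crop (120,175) and scene crop (490,112). The rack items have not moved. Now I measure the port.

```bash
python3 - <<'E'
from h import *
np.set_printoptions(precision=1,suppress=True)
res={}
for n,(x0,y0,x1,y1) in(("scene",(225,200,265,235)),("top",(245,220,280,255))):
    im=cv2.imread(f"pics/{n}7.png")[y0:y1,x0:x1]
    f=8
    im=cv2.resize(im,None,fx=f,fy=f,interpolation=cv2.INTER_CUBIC)
    hsv=cv2.cvtColor(im,cv2.COLOR_BGR2HSV)
    m=cv2.inRange(hsv,(0,150,195),(10,255,255))|cv2.inRange(hsv,(170,150,195),(180,255,255))
    cs,h=cv2.findContours(m,cv2.RETR_CCOMP,cv2.CHAIN_APPROX_NONE)
    for c,hh in zip(cs,h[0]):
        if cv2.contourArea(c)<40*f: continue
        e=cv2.fitEllipse(c); px=((e[0][0]+.5)/f-.5+x0,(e[0][1]+.5)/f-.5+y0)
        print(n,"hole" if hh[3]>=0 else "outer",np.array(px),np.array(e[1])/f,e[2],"->",onz(n,px,128))
    cv2.imwrite(f"pics/red_{n}.png",np.hstack([im,cv2.cvtColor(m,cv2.COLOR_GRAY2BGR)]))
# expected size of cap/hole, px
for n in("scene","top"):
    P=np.array([545,167,128.]);print(n,[np.linalg.norm(proj(n,P+d)-proj(n,P-d))*d2 for d,d2 in((np.array([0,19.5,0]),1),(np.array([19.5,0,0]),1))])
E
```

```text
scene outer [242.7 216.9] [10.7 14.4] 86.36723327636719 -> [537.3 168.7 128. ]
scene hole [242.6 216.9] [5.5 6.9] 93.37712097167969 -> [537.3 168.9 128. ]
top outer [259.3 238. ] [14.3 14.4] 71.15231323242188 -> [536.2 169.1 128. ]
top hole [259.4 237.9] [7.1 7.3] 29.222702026367188 -> [536.3 168.9 128. ]
scene [np.float64(12.83028233265289), np.float64(13.953405957415157)]
top [np.float64(15.124950412109374), np.float64(15.098784078255784)]
```

View pics/red_scene.png

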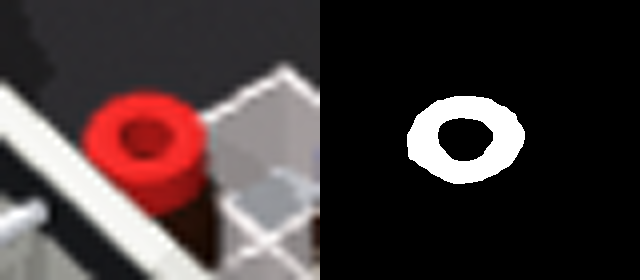

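View pics/red_top.png

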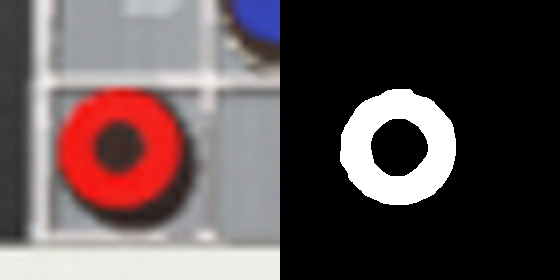

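Both views put the port at about (536.8, 168.8, 128). The handle geometry gives about (536, 170), so they agree. Now I descend on the thermometer head.

Call:
send_rows --pt "-0.1 0.5 -0.2 0.1 -0.5 0 0" --pt "-0.1 2.5 -0.2 0.1 -0.5 0 0" --pt "-0.1 4.5 -0.2 0.1 -0.5 0 0" --pt "-0.1 6.5 -0.2 0.1 -0.5 0 0" --pt "-0.1 6.5 -0.2 0.1 -0.5 0 0"

```text
t: 7.68
ee_pos: [592.2, -307.4, 210.4]
orientation: [2.846, 1.563, 2.636]
contact_force: [-1.4, 0.2, -1.0]
gripper_width: 46.9
```

Call:
send_rows --pt "-0.1 0 0 0 0 0 0" --pt "-0.1 0 0 0 0 0 0"

```text
t: 7.85
ee_pos: [595.2, -309.7, 216.1]
orientation: [-0.034, 1.569, -0.244]
contact_force: [-0.5, -0.5, 0.8]
gripper_width: 47.2
```

```bash
python3 - <<'E'
from h import *
np.set_printoptions(suppress=True)
go([594,-308.6,146],77.8)
for n in("scene","top"):
    im=cams.read_camera(n)[:,:,::-1]; cv2.imwrite(f"pics/{n}8.png",im)
s=cv2.imread("pics/scene8.png")
cv2.imwrite("pics/c8.png",cv2.resize(s[220:400,320:460],None,fx=3.3,fy=3.3,interpolation=2))
E
```

```text
t7.85 pos [ 595.2 -309.7  216.1] F [-0.5 -0.5  0.8] w47.2 | shift [ 7.01  0.08 -0.16] turn [0.13 0.09 0.  ]
```

View pics/c8.png

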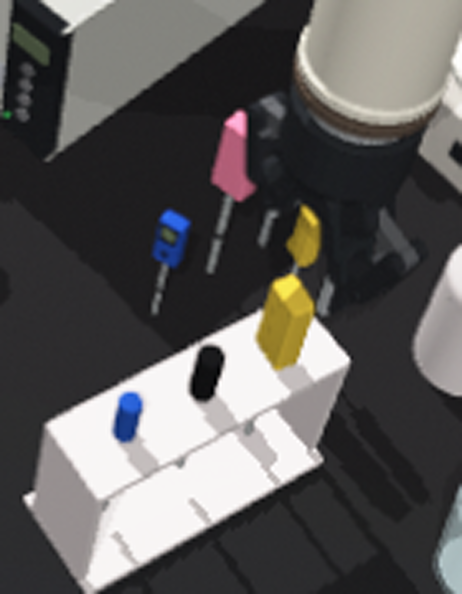

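Call:
send_rows --pt "-0.1 1.5 0 -0.1 0 0 0" --pt "-0.1 3 0 -0.1 0 0 0" --pt "-0.1 4.5 0 -0.1 0 0 0" --pt "-0.1 6 0 -0.1 0 0 0" --pt "-0.1 7 0 -0.1 0 0 0"

```text
t: 8.37
ee_pos: [593.7, -309.8, 144.7]
orientation: [0.185, 1.57, -0.027]
contact_force: [-0.9, 0.1, 0.2]
gripper_width: 47.3
```

Call:
send_rows --pt "-0.1 0 0 0 0 0 0" --pt "-0.1 0 0 0 0 0 0" --pt "-0.1 0 0 0 0 0 0"

```text
t: 8.62
ee_pos: [594.3, -310.2, 146.1]
orientation: [-0.126, 1.569, -0.338]
contact_force: [0.1, 0.2, 0.2]
gripper_width: 47.1
```

```bash
python3 - <<'E'
from h import *
np.set_printoptions(suppress=True)
go([594,-308.6,146],77.8)
for n in("scene","top"):
    im=cams.read_camera(n)[:,:,::-1]; cv2.imwrite(f"pics/{n}9.png",im)
s=cv2.imread("pics/scene9.png")
cv2.imwrite("pics/c9.png",cv2.resize(s[260:380,340:460],None,fx=4.5,fy=4.5,interpolation=2))
E
```

```text
t8.62 pos [ 594.3 -310.2  146.1] F [0.1 0.2 0.2] w47.1 | shift [ 0.01  0.15 -0.07] turn [0.08 0.11 0.01]
```

View pics/c9.png

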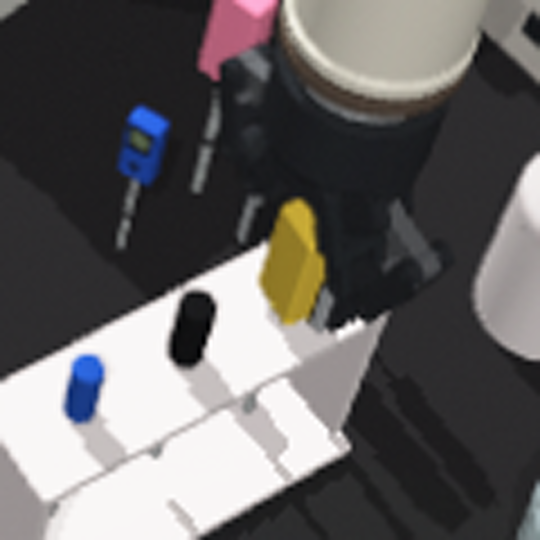

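```bash
python3 - <<'E'
from h import *
d=np.array([.21,.978,0]);e=np.array([.978,-.21,0]);c=np.array([594.3,-310.2,0])
f=lambda P:((proj("scene",P)-[340,260]+.5)*4.5).round()
for s in(1,-1):
  for k in(-11,11): print(s,k,f(c+s*23.5*d+k*e+[0,0,152]))
c=np.array([594,-308.6,0])
for z in(125,195):
  for a in(-14,14):
    for b in(-9,9): print("head",z,a,b,f(c+a*d+b*e+[0,0,z]))
E
```

```text
1 -11 [247. 249.]
1 11 [284. 230.]
-1 -11 [309. 325.]
-1 11 [346. 304.]
head 125 -14 -9 [287. 335.]
head 125 -14 9 [316. 318.]
head 125 14 -9 [250. 290.]
head 125 14 9 [280. 274.]
head 195 -14 -9 [314. 256.]
head 195 -14 9 [345. 239.]
head 195 14 -9 [276. 211.]
head 195 14 9 [306. 194.]
```

The head stands between the fingers, so I'll close.

Call:
send_rows --pt "0.2 0 0 0 0 0 0" --pt "0.3 0 0 0 0 0 0" --pt "0.4 0 0 0 0 0 0" --pt "0.6 0 0 0 0 0 0" --pt "0.7 0 0 0 0 0 0"

```text
t: 9.13
ee_pos: [594.1, -309.9, 145.7]
orientation: [-0.033, 1.569, -0.245]
contact_force: [-0.4, 0.6, 5.4]
gripper_width: 27.8
```

Call:
send_rows --pt "0.7 0 0 0 0 0 0" --pt "0.7 -0.5 0 0 0 0 0" --pt "0.7 -1 0 0 0 0 0" --pt "0.7 -1.5 0 0 0 0 0" --pt "0.7 -2 0 0 0 0 0"

```text
t: 9.55
ee_pos: [593.3, -309.7, 164.9]
orientation: [2.776, 1.57, 2.564]
contact_force: [0.8, 0.3, 0.3]
gripper_width: 27.2
```

```bash
python3 - <<'E'
from h import *
np.set_printoptions(suppress=True)
go([594,-308.6,310],77.8)
im=cams.read_camera("scene")[:,:,::-1]
cv2.imwrite("pics/c10.png",cv2.resize(im[240:380,340:460],None,fx=4,fy=4,interpolation=2))
E
```

```text
t9.55 pos [ 593.3 -309.7  164.9] F [0.8 0.3 0.3] w27.2 | shift [-14.51   0.13   0.04] turn [ 0.07 -0.04 -0.02]
```

View pics/c10.png

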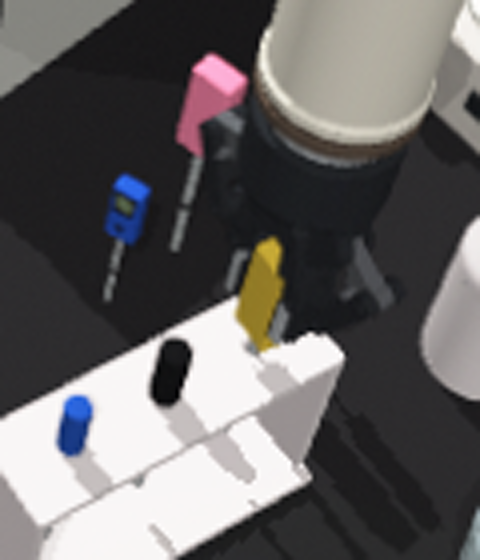

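The head is held and rising at crop (262,295), and the rack and its neighbours are unmoved. I'll lift it out.

Call:
send_rows --pt "0.7 -2 0 0 0 0 0" --pt "0.7 -4 0 0 0 0 0" --pt "0.7 -6 0 0 0 0 0" --pt "0.7 -8 0 0 0 0 0" --pt "0.7 -10 0 0 0 0 0"

```text
t: 10.02
ee_pos: [593.3, -309.7, 265.8]
orientation: [2.35, 1.57, 2.139]
contact_force: [0.3, -0.2, -0.3]
gripper_width: 27.5
```

Call:
send_rows --pt "0.7 -2 0 0 0 0 0" --pt "0.7 -4 0 0 0 0 0" --pt "0.7 -6 0 0 0 0 0" --pt "0.7 -7 0 0 0 0 0" --pt "0.7 -7 0 0 0 0 0"

```text
t: 10.43
ee_pos: [594.7, -310.5, 338.0]
orientation: [-0.188, 1.566, -0.399]
contact_force: [0.6, 0.1, 0.2]
gripper_width: 27.6
```

```bash
python3 - <<'E'
from h import *
np.set_printoptions(suppress=True)
go([536.8,168.8,330],77.8)
for n in("scene","top"):
    im=cams.read_camera(n)[:,:,::-1]; cv2.imwrite(f"pics/{n}11.png",im)
E
```

```text
t10.43 pos [ 594.7 -310.5  338. ] F [0.6 0.1 0.2] w27.6 | shift [  0.67  45.64 -15.73] turn [0.08 0.29 0.05]
```

View pics/scene11.png

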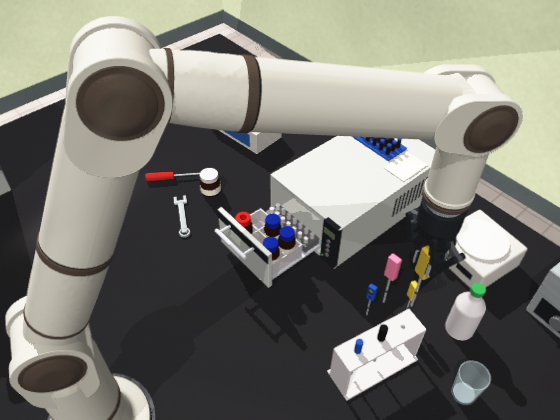

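The thermometer is out of the rack, with its head at (423,262). I'll travel to above the port.

Call:
send_rows --pt "0.7 0 2 -0.7 0 0 0" --pt "0.7 0 5 -1.7 0 0 0" --pt "0.7 0 8 -2.8 0 0 0" --pt "0.7 0 11 -3.8 0 0 0" --pt "0.7 0 14 -4.8 0 0 0"

```text
t: 10.95
ee_pos: [574.6, -161.2, 332.5]
orientation: [3.061, 1.567, 2.849]
contact_force: [0.5, 0.3, -0.4]
gripper_width: 27.9
```

Call:
send_rows --pt "0.7 0 3 -1 0 0 0" --pt "0.7 0 6 -2 0 0 0" --pt "0.7 0 9 -3.1 0 0 0" --pt "0.7 0 12 -4.1 0 0 0" --pt "0.7 0 15 -5.2 0 0 0"

```text
t: 11.37
ee_pos: [555.2, -3.8, 332.8]
orientation: [-2.973, 1.568, 3.099]
contact_force: [0.1, 0.2, -0.2]
gripper_width: 27.9
```

Call:
send_rows --pt "0.7 0 3 -1 0 0 0" --pt "0.7 0 6 -2 0 0 0" --pt "0.7 0 9 -3.1 0 0 0" --pt "0.7 0 12 -4.1 0 0 0" --pt "0.7 0 14 -4.8 0 0 0"

```text
t: 11.78
ee_pos: [537.1, 145.4, 332.9]
orientation: [3.091, 1.567, 2.883]
contact_force: [-0.7, 0.1, -0.2]
gripper_width: 27.5
```

Call:
send_rows --pt "0.7 0 0 0 0 0 0" --pt "0.7 0 0 0 0 0 0"

```text
t: 11.95
ee_pos: [537.7, 143.3, 332.9]
orientation: [-2.841, 1.568, -3.049]
contact_force: [-0.3, -0.8, 0.2]
gripper_width: 27.7
```

```bash
python3 - <<'E'
from h import *
np.set_printoptions(suppress=True)
go([536.8,168.8,330],77.8)
for n in("scene","top"):
    im=cams.read_camera(n)[:,:,::-1]; cv2.imwrite(f"pics/{n}12.png",im)
s=cv2.imread("pics/scene12.png")
cv2.imwrite("pics/c12.png",cv2.resize(s[100:250,190:330],None,fx=4,fy=4,interpolation=2))
E
```

```text
t11.95 pos [537.7 143.3 332.9] F [-0.3 -0.8  0.2] w27.7 | shift [ 0.29  2.48 -0.62] turn [ 0.3  -0.18  0.06]
```

View pics/c12.png

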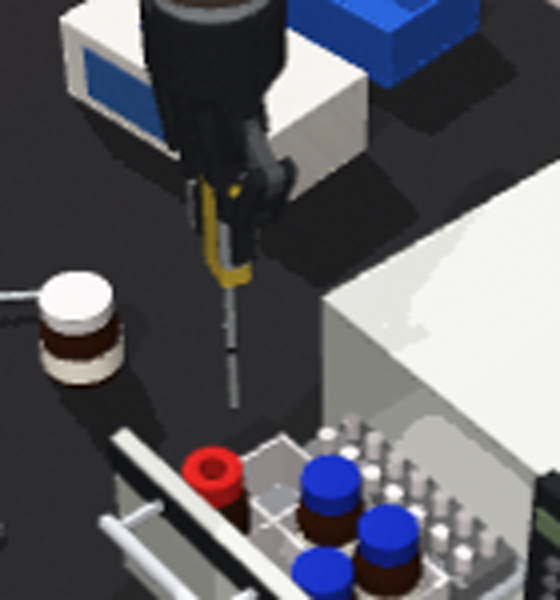

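View pics/top12.png

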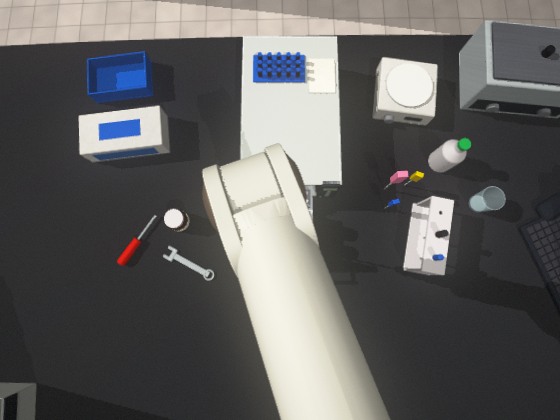

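The scene crop shows the stem tip at about (235,407), the ring at (231,350), and the port at (213,467). The top view is blocked by the arm. I'll centre roughly over the port and then measure.

Call:
send_rows --pt "0.7 0 0.8 -0.2 0.3 0 0" --pt "0.7 0 1.6 -0.4 0.3 0 0" --pt "0.7 0.3 2.5 -0.6 0.3 0 0" --pt "0.7 1.5 2.5 -0.6 0.3 0 0" --pt "0.7 2.5 2.5 -0.6 0.3 0 0"

```text
t: 12.47
ee_pos: [538.3, 168.4, 308.8]
orientation: [1.696, 1.57, 1.481]
contact_force: [-0.5, -1.1, -0.0]
gripper_width: 27.9
```

Call:
send_rows --pt "0.7 0.5 0 0 0 0 0" --pt "0.7 1 0 0 0 0 0" --pt "0.7 1 0 0 0 0 0" --pt "0.7 1 0 0 0 0 0" --pt "0.7 1 0 0 0 0 0"

```text
t: 12.88
ee_pos: [538.7, 167.2, 300.2]
orientation: [0.91, 1.57, 0.693]
contact_force: [-0.5, 0.6, -0.8]
gripper_width: 27.5
```

```bash
cat >> h.py <<'E'
def look(k,box=(215,130,275,240),f=5):
    s=cams.read_camera("scene")[:,:,::-1].copy();cv2.imwrite(f"pics/scene{k}.png",s)
    x0,y0,x1,y1=box;cv2.imwrite(f"pics/c{k}.png",cv2.resize(s[y0:y1,x0:x1],None,fx=f,fy=f,interpolation=2));return s
def tipof(k,ref="pics/scene7.png",rows=None):
    "stem mask by difference from the empty view: per-row centre columns"
    d=np.abs(cv2.imread(f"pics/scene{k}.png").astype(int)-cv2.imread(ref).astype(int)).sum(2)
    return d
E
python3 - <<'E'
from h import *
np.set_printoptions(suppress=True,linewidth=200)
go([536.8,168.8,295],77.8)
look(13)
o=manip.get_obs();p=o["ee_pos"]
for z in(-131,-81,-21): print(z,proj("scene",p+[0,0,z]))
print(manip.get_obs()["q"].round(2))
E
```

```text
t12.88 pos [538.7 167.2 300.2] F [-0.5  0.6 -0.8] w27.5 | shift [ 0.52  0.11 -0.22] turn [-0.25  0.02 -0.03]
-131 [242.78515871 205.72800689]
-81 [241.91715219 191.51521568]
-21 [240.8125947  173.37232822]
[-0.25  0.26 -0.12  1.7   0.03  1.19  0.98]
```

View pics/c13.png

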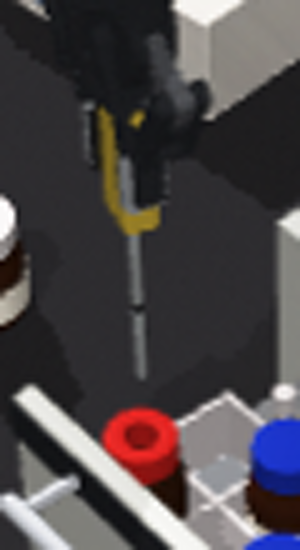

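```bash
cat >> h.py <<'E'
def stem(k,y0,y1,xc,w=6,dark=70):
    "centroid column per row of stem brightness over local background; also brightness"
    g=cv2.imread(f"pics/scene{k}.png").astype(float).mean(2);out=[]
    for y in range(y0,y1):
        r=g[y,xc-w:xc+w+1];b=np.median(np.r_[r[:3],r[-3:]]);a=np.clip(r-b-8,0,None)
        out.append((y,(a@np.arange(xc-w,xc+w+1))/max(a.sum(),1e-6),a.sum()))
    return np.array(out)
E
python3 - <<'E'
from h import *
np.set_printoptions(suppress=True,linewidth=200,precision=1)
print(stem(13,178,210,242))
E
```

```text
[[178.  241.3 124.7]
 [179.  241.3 121. ]
 [180.  241.3 124.3]
 [181.  241.4  97.3]
 [182.  241.5  99.7]
 [183.  241.5 104. ]
 [184.  241.7  92.7]
 [185.  241.7  93.3]
 [186.  241.8  95.3]
 [187.  241.8  97. ]
 [188.  241.9 113. ]
 [189.  242.  100.3]
 [190.  241.9  86.3]
 [191.    0.    0. ]
 [192.  241.6  22. ]
 [193.  242.3 119.5]
 [194.  242.3 119.2]
 [195.  242.3 120.7]
 [196.  242.2 125.5]
 [197.  242.4  99.3]
 [198.  242.4 100.8]
 [199.  242.4 100.7]
 [200.  242.5  98.3]
 [201.  242.7  88. ]
 [202.  242.7  91.2]
 [203.  242.8  92.7]
 [204.  242.8  92.7]
 [205.  242.8  45.2]
 [206.    0.    0. ]
 [207.    0.    0. ]
 [208.    0.    0. ]
 [209.    0.    0. ]]
```

```bash
python3 - <<'E'
from h import *
np.set_printoptions(suppress=True,precision=2)
o=manip.get_obs();p=o["ee_pos"];print(p)
print("tip",onz("scene",(242.8,205.0),p[2]-131),"ring",onz("scene",(242.05,191.45),p[2]-81))
print("port",onz("scene",(242.65,216.9),128))
E
```

```text
[538.82 167.34 300.35]
tip [540.43 169.27 169.35] ring [539.2  167.3  219.35]
port [537.27 168.75 128.  ]
```

The ring, measured at (539.2,167.3), matches the TCP at (538.8,167.3). So the thermometer is centred in the grip and upright. I'll correct by (-1.8,+1.5) mm and lower to just above the port.

Call:
send_rows --pt "0.7 0 0.11 -0.2 0 0 0" --pt "0.7 0.5 0.11 -0.2 0 0 0" --pt "0.7 1.2 0.11 -0.2 0 0 0" --pt "0.7 2 0.11 -0.2 0 0 0" --pt "0.7 2.8 0.11 -0.2 0 0 0"

```text
t: 13.35
ee_pos: [536.5, 168.8, 270.9]
orientation: [-3.086, 1.57, 2.981]
contact_force: [-0.4, -0.3, -0.5]
gripper_width: 27.9
```

Call:
send_rows --pt "0.7 0 0 0 0 0 0" --pt "0.7 0 0 0 0 0 0" --pt "0.7 0 0 0 0 0 0" --pt "0.7 0 0 0 0 0 0" --pt "0.7 0 0 0 0 0 0"

```text
t: 13.77
ee_pos: [537.0, 169.0, 272.3]
orientation: [0.897, 1.57, 0.68]
contact_force: [-0.1, 0.1, -1.0]
gripper_width: 27.6
```

```bash
python3 - <<'E'
from h import *
np.set_printoptions(suppress=True,linewidth=200,precision=1)
go([536.9,168.8,209],77.8)
look(14,(225,170,265,240),8)
print(manip.get_obs()["qd"].round(3))
print(stem(14,194,222,242)[:,:3].tolist())
E
```

```text
t13.77 pos [537.  169.  272.3] F [-0.1  0.1 -1. ] w27.6 | shift [ 6.3 -0.  -0. ] turn [-0.2  0.  -0. ]
[-0. -0. -0.  0. -0. -0. -0.]
[[194.0, 241.26684636118597, 123.66666666666669], [195.0, 241.27510316368637, 121.16666666666666], [196.0, 241.27063599458728, 123.16666666666667], [197.0, 241.43551088777218, 99.49999999999999], [198.0, 241.43223443223442, 91.0], [199.0, 0.0, 0.0], [200.0, 0.0, 0.0], [201.0, 241.7328519855596, 92.33333333333333], [202.0, 241.7495395948435, 90.5], [203.0, 241.77304964539005, 94.0], [204.0, 241.75, 102.66666666666666], [205.0, 242.03953871499178, 101.16666666666667], [206.0, 242.02601626016258, 102.49999999999999], [207.0, 242.0710059171598, 112.66666666666666], [208.0, 242.2490842490843, 136.5], [209.0, 242.24521072796935, 130.5], [210.0, 242.2168978562421, 132.16666666666669], [211.0, 242.2441314553991, 142.0], [212.0, 242.4345047923323, 365.1666666666667], [213.0, 242.74352331606215, 64.33333333333333], [214.0, 0.0, 0.0], [215.0, 0.0, 0.0], [216.0, 0.0, 0.0], [217.0, 0.0, 0.0], [218.0, 0.0, 0.0], [219.0, 0.0, 0.0], [220.0, 236.0, 15.666666666666657], [221.0, 238.63696369636958, 303.0]]
```

View pics/c14.png

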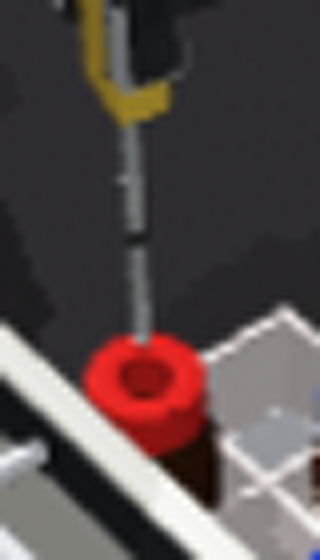

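The tip is just above the port's centre: its pixel is (242.5,213.0), against (242.6,213.1) predicted for the port's axis at that height. I'll lower slowly.

Call:
send_rows --pt "0.7 0.3 0 0 0 0 0" --pt "0.7 0.6 0 0 0 0 0" --pt "0.7 0.9 0 0 0 0 0" --pt "0.7 1.2 0 0 0 0 0" --pt "0.7 1.5 0 0 0 0 0"

```text
t: 14.23
ee_pos: [536.6, 168.9, 256.4]
orientation: [3.08, 1.57, 2.863]
contact_force: [-1.3, 0.2, -1.2]
gripper_width: 27.5
```

Call:
send_rows --pt "0.7 0.3 0 0 0 0 0" --pt "0.7 0.6 0 0 0 0 0" --pt "0.7 0.6 0 0 0 0 0" --pt "0.7 0.6 0 0 0 0 0"

```text
t: 14.57
ee_pos: [536.6, 168.9, 250.6]
orientation: [-3.121, 1.57, 2.946]
contact_force: [0.7, -0.2, -0.1]
gripper_width: 27.9
```

```bash
python3 - <<'E'
from h import *
np.set_printoptions(suppress=True,linewidth=200,precision=1)
go([536.9,168.8,209],77.8)
look(15,(225,170,265,240),8)
E
```

```text
t14.57 pos [536.6 168.9 250.6] F [ 0.7 -0.2 -0.1] w27.9 | shift [ 4.2 -0.   0. ] turn [-0.2 -0.   0. ]
```

View pics/c15.png

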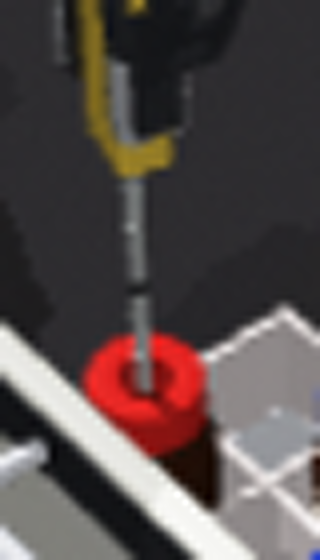

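The tip is inside the bore, at crop (145,390), and centred sideways with no contact force. I'll keep going.

Call:
send_rows --pt "0.7 0.3 0 0 0 0 0" --pt "0.7 0.6 0 0 0 0 0" --pt "0.7 0.9 0 0 0 0 0" --pt "0.7 1.2 0 0 0 0 0" --pt "0.7 1.5 0 0 0 0 0"

```text
t: 15.03
ee_pos: [536.6, 168.9, 235.4]
orientation: [2.954, 1.57, 2.737]
contact_force: [0.1, 0.7, -0.2]
gripper_width: 27.7
```

Call:
send_rows --pt "0.7 0.3 0 0 0 0 0" --pt "0.7 0.6 0 0 0 0 0" --pt "0.7 0.9 0 0 0 0 0" --pt "0.7 1.2 0 0 0 0 0" --pt "0.7 1.5 0 0 0 0 0"

```text
t: 15.45
ee_pos: [536.7, 168.9, 220.5]
orientation: [2.379, 1.571, 2.162]
contact_force: [0.4, 0.7, -0.7]
gripper_width: 27.7
```

Call:
send_rows --pt "0.7 0.3 0 0 0 0 0" --pt "0.7 0.6 0 0 0 0 0" --pt "0.7 0.9 0 0 0 0 0" --pt "0.7 0.9 0 0 0 0 0" --pt "0.7 0.9 0 0 0 0 0"

```text
t: 15.87
ee_pos: [536.6, 168.9, 211.6]
orientation: [-3.131, 1.57, 2.935]
contact_force: [-0.5, -0.8, -0.7]
gripper_width: 28.0
```

```bash
python3 - <<'E'
from h import *
np.set_printoptions(suppress=True,linewidth=200,precision=1)
go([536.9,168.8,209],77.8)
look(16,(225,170,265,240),8)
o=manip.get_obs();print(o["qd"].round(3),rpy(o["orientation"]).as_matrix()[:,0].round(4))
print([proj("scene",o["ee_pos"]+[0,0,z]) for z in (-81,)])
print(stem(16,205,222,242,4))
E
```

```text
t15.87 pos [536.6 168.9 211.6] F [-0.5 -0.8 -0.7] w28.0 | shift [ 0.3 -0.   0. ] turn [-0.2 -0.   0. ]
[ 0. -0.  0. -0. -0.  0.  0.] [-0.  0. -1.]
[array([242.4, 216.2])]
[[205.  241.8  99.3]
 [206.  242.  101.3]
 [207.  242.  102.7]
 [208.  242.1 106.3]
 [209.  241.9 118.3]
 [210.  242.3 122. ]
 [211.  242.3 115.3]
 [212.  242.5  92. ]
 [213.  242.1  24.2]
 [214.    0.    0. ]
 [215.  241.2  31.7]
 [216.  238.4  44.3]
 [217.  238.9  50.5]
 [218.  240.7  43.7]
 [219.    0.    0. ]
 [220.  239.9  34. ]
 [221.  241.3  25.5]]
```

View pics/c16.png

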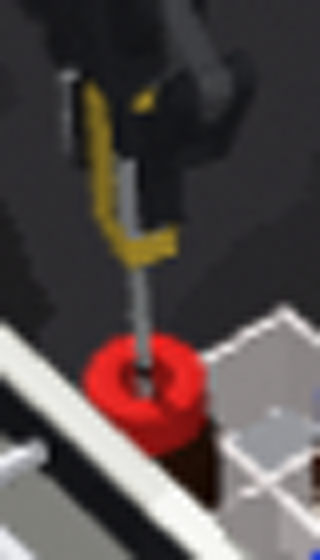

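Call:
send_rows --pt "0.7 0.1 0 0 0 0 0" --pt "0.7 0.2 0 0 0 0 0" --pt "0.7 0.25 0 0 0 0 0" --pt "0.7 0.25 0 0 0 0 0" --pt "0.7 0.25 0 0 0 0 0"

```text
t: 16.33
ee_pos: [536.7, 168.9, 209.4]
orientation: [2.307, 1.571, 2.09]
contact_force: [-0.4, 0.5, -0.6]
gripper_width: 27.6
```

```bash
python3 - <<'E'
from h import *
np.set_printoptions(suppress=True,linewidth=200,precision=1)
go([536.9,168.8,209],77.8)
look(17,(225,200,265,235),14)
g=cv2.imread("pics/scene17.png");print(g[209:224,238:248].mean(2))
im=cams.read_camera("top")[:,:,::-1];cv2.imwrite("pics/top17.png",im)
print(manip.get_obs()["qd"].round(3))
E
```

```text
t16.33 pos [536.7 168.9 209.4] F [-0.4  0.5 -0.6] w27.6 | shift [ 0. -0.  0.] turn [-0.2 -0.  -0. ]
[[ 46.   46.3  45.7  68.3 116.7 103.3  45.3  45.3  43.   39.3]
 [ 45.7  45.3  46.7  68.3 114.7 100.7  45.7  43.7  39.   38.3]
 [ 47.3  49.7  51.7  76.3 115.7 103.3  61.7  55.   45.7  40.3]
 [ 59.7  76.7  86.  115.7 117.3 117.7 100.3  98.   79.3  55.7]
 [ 88.  103.  100.7 106.  106.7 119.  100.  100.   99.7  95.7]
 [103.7 100.   97.7 100.7 105.  109.7  79.3  99.7 102.  100. ]
 [101.   95.   69.   69.   95.7 102.3  56.7  67.7  95.3 102.7]
 [ 99.3  88.   49.7  59.7  62.3  55.   43.3  56.3  71.7 104. ]
 [100.3  88.3  52.3  51.7  36.3  39.3  50.3  55.7  71.7 103.7]
 [101.7  96.   69.7  63.   88.  106.   62.   64.3  89.7 103.3]
 [103.  101.   95.3  73.3  84.7  99.3  47.7  65.3 102.  101.3]
 [102.7 103.  101.3 102.  101.7  95.7  64.7  61.3  73.   96.7]
 [ 79.7  94.  102.  102.  100.   99.   92.3  62.7  63.3  62.3]
 [122.7  67.7  70.7  78.7  81.7  77.7  74.7  70.   60.   56.7]
 [214.  126.   73.3  60.   59.7  59.3  60.3  58.7  58.3  55.7]]
[-0. -0. -0. -0.  0. -0.  0.]
```

View pics/c17.png

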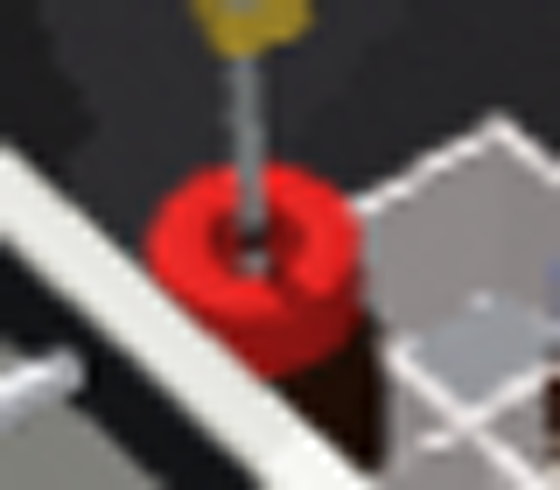

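View pics/scene17.png

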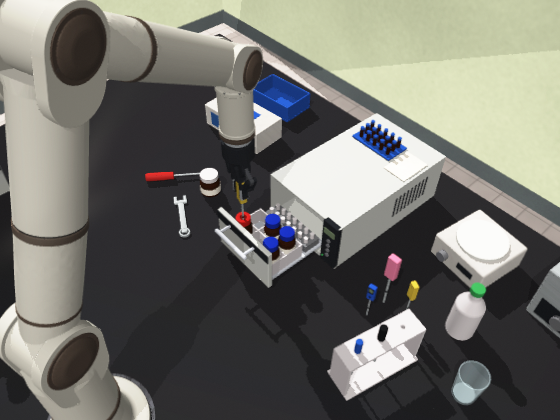

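The ring's pixel is about (242.5,216.6) and the port centre's is (242.65,216.9), about 1 mm apart. The arm is at rest with no contact load, so I'll hand in.

```bash
python3 -c "
from cell import ticket
print(ticket.hand_in())"
```

```text
the job is handed in; nothing more can be done
None
```

I pulled the drawer open to its stop and lifted the large yellow thermometer out of the rack. I then lowered its stem through the red cap's port until the ring was level with the cap top. The job was handed in at about 16.5 s with the thermometer still held there; no verdict was reported.

**What the last checks showed**
- **Drawer:** it travelled about 165 mm by the tool's reading, and the pull force rose sharply at the end, which I took as the stop.
- **Ring height and centring:** in the scene view the ring was at (242.5, 216.6) px and the port's mouth at (242.65, 216.9) px, about 1 mm apart. The tool read (536.7, 168.9) mm against a measured port centre of (536.8, 168.8) mm.
- **Grip and rest:** the fingers stood 27.6 mm apart on the 28 mm head. The tool was vertical, all joint speeds were zero, and the force readings stayed near noise (about 1 N) all the way down.
- **Everything else:** in the last picture the four bottles stood upright, and the stirring rod, spatula, wrench, screwdriver and jar looked unmoved.

**What was less certain**
- The arm blocked the top view of the port during insertion, so the final centring rests on the scene camera plus the arm's own position.
- An earlier scene reading of the stem tip, taken above the port, disagreed with the tool by about 2.5 mm. The ring reading, and a later tip reading just above the port, agreed.
- The two cameras differed by about 1 mm on the port's position.

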